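# Put the streamer away in its carousel bin

### The arm

A 6-joint arm with a two-finger parallel gripper is mounted at the origin on the work surface. World frame = base frame: x ahead of the robot, y to its left, z up, the work surface at z = 0. Lengths are in m, angles in rad, forces in N, time in s.
With the tool pointing down it reaches from about 0.425 to 0.95 m from the base axis. Payload 3.5 kg.
Tool frame: the origin (TCP) lies midway between the tips of the shut fingers; the grasp point (between the pads) lies 19 mm behind it; z points along the fingers, y is the line along which they close (so a half turn about z gives the same grasp; the last joint's range is limited). The gripper opens to 85 mm and grips with 20 to 120 N. Pads are 22 mm wide; open, the fingers measure 114 mm over their backs; the gripper's body (76 mm by 85 mm) begins 54 mm behind the grasp point. The pads swing forward as they close: fully open they stand 13 mm farther back than shut.
Start: joints at [-1.484, 0.286, 1.577, -0, 1.279, -0.15], TCP at [0.158, -0.656, 0.231] pointing down, gripper open.
Joint ranges: [-2.77, 2.77], [-0.9, 2.22], [0.21, 2.48], [-1.53, 4.67], [0.24, 2.81], [-2.84, 2.84]. Speed limits (rad/s): [2.79, 2.79, 3.14, 3.14, 3.14, 3.14].

### API

Orientations are given as a unit quaternion [x, y, z, w].
In Python, from plant import ctrl, cams, order gives the robot as it stands.
- The arm moves only by the tool move_arm, never from a script. Its argument "plan" is one flat list of numbers, 7 for each row, row after row: the shift along the world's x, y, z in mm, then the turn, a rotation vector about the world's x, y, z in degrees, then the finger opening in mm, from 0 to 85.4. A call has 1 to 12 rows; each row shifts and turns the commanded pose from where the row before left it; what a row does not reach is not made up. A row lasts 1/10 s, in which the tool goes at most 50 mm and 8.59 degrees, less where a joint would pass 70% of its speed; a pose out of reach is approached as far as the arm can. A call is refused whole if a number of a shift passes 50 or a number of a turn 8.59, either way. A call with a gripper value outside its range is refused whole. The fingers move at their own pace and stop on an object; "newtons" is the grip in N (left out, the last holds). Time passes only in rows, so rows that do not move let the fingers close. It gives the time, the measured TCP pose, the force, the opening and the grip force at its end, in the units of the state.
- ctrl.get_state(): the state, without advancing time (a new reading comes with each control period).
- cams.read_camera(name): name is "scene" or "top" or "wrist"; returns a dict with "color" (420x560x3 uint8, red, green, blue), "fov_y" (degrees; the focal length in pixels is half the picture's height over the tangent of half this angle, whatever the lens; pixels are square), "cx", "cy" (the principal point, pixels), "origin" and "orientation" of the camera in the world; the wrist camera has in their place "T_tool_cam" (4x4, takes a point from camera to tool coordinates, whose origin is the TCP and whose axes are the flange's). Camera axes: x right, y up, looking along -z (the intrinsics and any distortion apply to the point x, -y, -z); pixel columns grow to the right and rows downward; lengths in m; the calibration is good to about 2 mm. A picture is of the moment at which its call begins: read the wrist's pose just before it. There is no depth.
- order.sign_off(): hands the job in; it is judged then, once.
The state is a dict: "time": time; "qpos": joint angles; "dq": joint speeds; "joint_efforts": joint torques, N m; "eef_pos": TCP position; "tcp_rot": TCP orientation; "contact_force": force on the tool from outside, world axes, zero at the start; "wrist_torque": the same for the moment, N m; "opening": opening from 0.0 (shut) to 1.0 (fully open); "finger_force": force on a finger pad.
Only numpy, scipy, OpenCV 4.12 (cv2) and the standard library are available. Lean on these libraries where they do the work, as an engineer would, in place of code of your own. Each camera call takes 0.05 s, during which the arm holds its last target. There are 200 camera calls.

### The job

Turn the parts carousel until the bin that already holds a silver streamer clip faces straight out of the front of the clear shelf, then pick up the other streamer clip from the desk and set it down gently, clip side up, flat on the floor of that bin beside its twin, leaving the bin facing front. Do not drop it, do not knock the shelf, and leave the blue tester, otoscope head, tip tin and ear-mold stand on the desk where they are.

Things in the scene. Friction and masses are not known exactly. Their poses are not given: they have to be found in the camera images.
- riser: Clear acrylic desk shelf over the carousel, fixed. Origin: on the desk, on the carousel's vertical axis; x runs from the shelf's open front to its back, z up. Plate 430 wide (y), x = -118 to +185, underside 200 and top 208 mm high; a fixed box and plant stand on it (x above 70). Two 8 mm side panels at y = +-209, x = -30 to +175 mm. 58 mm of the carousel stand out in front of the plate.
- hub (a point): Axis of the carousel at bin-floor height, 30 mm. Grey-white turntable, 352 mm wide, five 72 degree bins; turns both ways without end, light friction (0.1 N m), stays where left. Hub radius 35; 4 mm dividers, tops 70 high; lip radius 170 to 174, top 45 high. At each divider's outer end, radius 165, an upright round steel finger post to turn it by: 14 thick, top 98 high. Other bins hold loose spares under 50 high.
- bin (a point): The bin that holds the twin: a point on its floor and middle line, 117 mm from the axis. It turns with the carousel; x points to the hub, y across the bin, z up. The bin faces front when this point lies straight before the axis (-x of the shelf). Its two dividers, with finger posts at their ends, stand 36 degrees either side of the middle line seen from the axis; the other posts follow every 72.
- streamer_mid (a point): The silver streamer clip lying loose on the desk, to be put away: rounded slab 76 mm long (x), 34 mm wide (y), 18 mm thick (z), about 80 g, with a 14 mm wide spring clip along the middle of its top (z) side that rises to 26 mm above its underside. The point is the middle of the slab, 9 mm above its underside.
- twin_mid (a point): The same kind of streamer clip lying flat in the bin to the side of the bin's middle line, its length along that line; 76 x 34 x 18 mm, loose. The point is the middle of its slab.
- streamer: The streamer on the desk again, origin at the centre of its underside, same axes.
- tester: Matte blue tester on the desk, 95 (x) x 58 x 30 mm high, loose. Origin: centre of its underside.
- otoscope: Black otoscope head lying on the desk, about 90 (x) x 64 x 30 mm high, loose. Origin: underside of its square body.
- tin: Round steel tip tin on the desk, 60 mm across, 45 mm high, loose. Origin: centre of its underside.
- stand: Clear acrylic slotted stand with four upright ear molds, 56 (x) x 138 (y) x 86 mm high, loose. Origin: centre of its underside.
Mind the look-alikes: they are no part of the job. Leave any red look-alike of the streamer alone.

How it is judged:
By the outcome, as a careful person would: the job done as asked, in the order asked, and still so for the second after the job is handed in, with the robot touching nothing.
It also fails if it takes over 72 s, if anything falls off the work surface, if the arm or the gripper's body presses on something with over 40 N, if the wrist force passes 120 N, or if a joint passes its speed limit or range.

## Working session

There is one attempt and no reset: what is moved stays moved. The work goes in short steps, Python scripts to look and compute and a tool call to move; the robot and the scene stay as the last step left them, time stands still between calls to the robot, and variables do not carry over. Pictures are saved under pics/ and viewed, at most 10 in all, crops included, and the job is handed in when it is done.

Besides the shell and the picture viewer there is one more tool, called after "Emit:" as name(argument=value, ...) on one line, values as JSON. move_arm: Moves the arm, as the interface text tells. Its arguments: {"type":"object","properties":{"plan":{"type":"array","items":{"type":"number"}},"newtons":{"type":"number"}},"required":["plan"]}

```bash
mkdir -p pics; ls
cat > h.py <<'E'
import numpy as np,cv2
from plant import ctrl,cams,order
from scipy.spatial.transform import Rotation as R
def look(n,save=None):
    s=ctrl.get_state(); c=cams.read_camera(n)
    if n=='wrist':
        T=np.eye(4);T[:3,:3]=R.from_quat(s['tcp_rot']).as_matrix();T[:3,3]=s['eef_pos'];T=T@np.array(c['T_tool_cam'])
    else:
        T=np.eye(4);o=np.array(c['orientation']);T[:3,:3]=R.from_quat(o).as_matrix() if o.size==4 else o;T[:3,3]=c['origin']
    c['T']=T;c['f']=c['color'].shape[0]/2/np.tan(np.radians(c['fov_y'])/2)
    if save: cv2.imwrite('pics/'+save,c['color'][:,:,::-1])
    np.save('/tmp/%s.npy'%n,c,allow_pickle=True)
    return c
def old(n): return np.load('/tmp/%s.npy'%n,allow_pickle=True).item()
def plane(c,u,v,z):
    d=c['T'][:3,:3]@np.array([(u-c['cx'])/c['f'],-(v-c['cy'])/c['f'],-1]);o=c['T'][:3,3]
    return o+d*(z-o[2])/d[2]
def proj(c,p):
    q=c['T'][:3,:3].T@(np.array(p)-c['T'][:3,3]);return c['cx']-c['f']*q[0]/q[2],c['cy']+c['f']*q[1]/q[2]
E
python3 - <<'E'
from h import *
for n in('scene','top','wrist'):
    c=look(n,n+'0.png');print(n,{k:c[k] for k in c if k not in('color',)})
print(ctrl.get_state())
E
python3 -c "
import cv2,numpy as np
a=[cv2.imread('pics/%s0.png'%n) for n in('scene','top')]
"
```

```text
pics
scene {'fov_y': 46.88495479106826, 'cx': 273.3902055502542, 'cy': 203.8572325139174, 'origin': array([0.82823999, 0.23686721, 1.17894643]), 'orientation': array([0.06095145, 0.14468501, 0.90022475, 0.40613614]), 'T': array([[-0.66267671, -0.71359009,  0.22726364,  0.82823999],
       [ 0.74886514, -0.62823936,  0.21098889,  0.23686721],
       [-0.00778361,  0.31000724,  0.95070233,  1.17894643],
       [ 0.        ,  0.        ,  0.        ,  1.        ]]), 'f': np.float64(484.29598060097976)}
top {'fov_y': 51.88652941100491, 'cx': 278.5660611959421, 'cy': 219.01185882719903, 'origin': array([ 0.32221772, -0.0096725 ,  1.28936525]), 'orientation': array([ 0.0742139 , -0.07282378, -0.70105537,  0.7054859 ]), 'T': array([[ 0.00643613,  0.97836029, -0.2068084 ,  0.32221772],
       [-0.99997844,  0.00602732, -0.00260672, -0.0096725 ],
       [-0.00130381,  0.20682072,  0.97837799,  1.28936525],
       [ 0.        ,  0.        ,  0.        ,  1.        ]]), 'f': np.float64(431.6481051303749)}
wrist {'fov_y': 59.336752864039035, 'cx': 278.1470052121247, 'cy': 208.06854862564475, 'T_
[... 642 characters left out ...]
ime': 0.15, 'qpos': array([-1.48400647e+00,  2.87017198e-01,  1.57788380e+00, -9.57342913e-06,
        1.27861606e+00, -1.50004793e-01]), 'dq': array([ 0.00039694, -0.0025886 , -0.00441499, -0.00092592,  0.00084224,
       -0.00034506]), 'joint_efforts': array([ 9.93940812e-04, -4.06606829e+01, -2.93141323e+01, -1.60645614e-04,
        3.95380703e-03, -2.30918602e-06]), 'eef_pos': array([ 0.15832345, -0.65562081,  0.23020492]), 'tcp_rot': array([ 9.92998597e-01,  1.18122223e-01,  2.58274431e-05, -9.61865095e-04]), 'contact_force': array([-0.38814589,  0.07420051, -0.0628751 ]), 'wrist_torque': array([-0.01036842, -0.04524096,  0.01749989]), 'finger_force': 0.0, 'opening': 1.0006802652972002}
```

View pics/scene0.png

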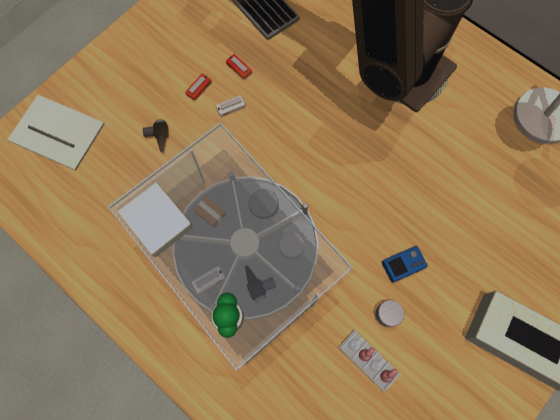

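View pics/top0.png

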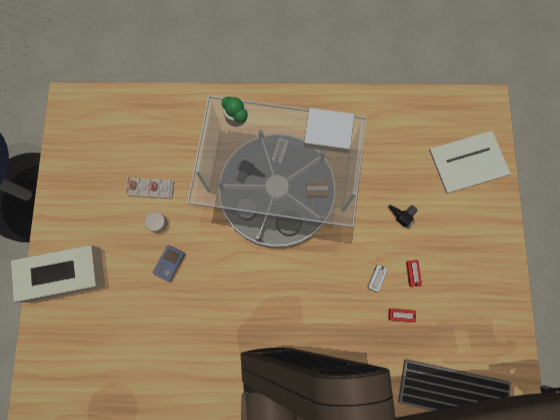

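Scene: silver streamer at (231,105), red look-alikes at (198,86) and (238,66); inside the carousel, a silver item at (208,281) and a tan/grey one at (210,212). Top: silver streamer (378,278), reds (402,315) and (414,273), silver bin item (281,150), tan item (317,188). I'll enlarge the candidates.

Run:
```python
from h import *
s=old('scene')['color'][:,:,::-1];t=old('top')['color'][:,:,::-1]
a=cv2.resize(s[165:325,165:325],(400,400),interpolation=3);b=cv2.resize(t[95:255,190:350] ,(400,400),interpolation=3)
c=cv2.resize(s[50:130,170:270],(250,200),interpolation=3);d=cv2.resize(t[250:330,360:440],(200,200),interpolation=3)
im=np.zeros((600,800,3),np.uint8);im[:400,:400]=a;im[:400,400:]=b;im[400:,:250]=c;im[400:,400:600]=d
cv2.imwrite('pics/crop1.png',im)
```

```text
(no output)
```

View pics/crop1.png

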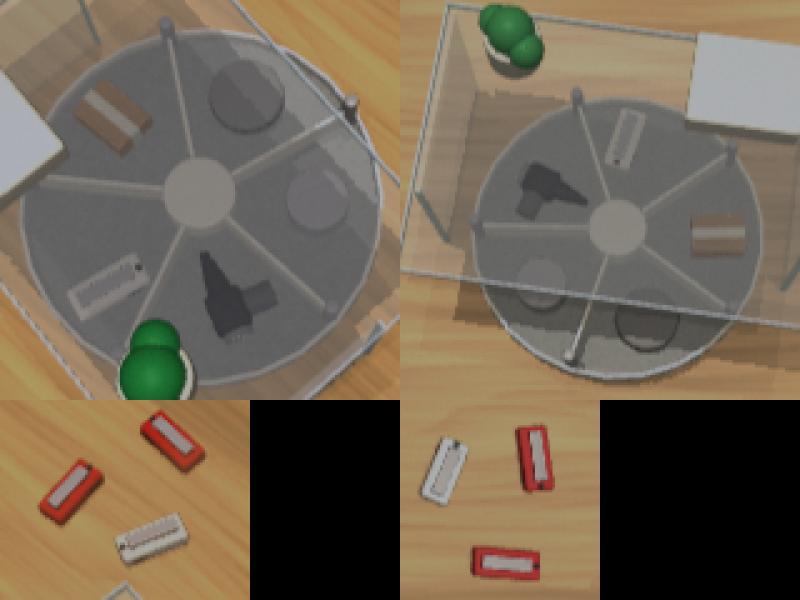

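Silver twin is in the bin at top (280,150) between the posts (261,133) and (322,155): slab with end dot and clip. The item at (317,188) is a brown box with a stripe. On the desk, the silver slab at top (378,278) is the target; the other two are red. Measuring.

Run:
```python
from h import *
from scipy.optimize import least_squares
t=old('top');s=old('scene')
cr=lambda c,x,y,ox,oy,z:plane(c,ox+(x)/2.5-.3,oy+y/2.5-.3,z)
P=[cr(t,x-400,y,190,95,.098) for x,y in[(577,95),(731,150),(731,308),(572,355),(478,225)]]
Ps=[cr(s,x,y,165,165,.098) for x,y in[(167,25),(350,103),(331,308)]]
print(np.round(P,3),np.round(Ps,3))
P=np.array(P)
f=lambda q:np.concatenate([P[:,i]-q[i]-.165*[np.cos,np.sin][i](q[2]-np.arange(5)*2*np.pi/5) for i in(0,1)])
r=least_squares(f,[P[:,0].mean(),P[:,1].mean(),np.arctan2(P[0,1]-P[:,1].mean(),P[0,0]-P[:,0].mean())])
print('center',r.x[:2],'post0 ang',np.degrees(r.x[2]),'bin ang',np.degrees(r.x[2])-36,'res',np.round(f(r.x),4))
tw=cr(t,225,138,190,95,.05);print('twin',tw)
# plate corners z=.208
for n,u,v in[('BL',210,98),('BR',365,117),('FR',355,226),('FL',189,203)]:print(n,plane(t,u,v,.208))
# streamer by mask
for c,n,(x0,y0,x1,y1) in((t,'top',(362,258,394,298)),(s,'scene',(212,92,250,120))):
    im=c['color'][y0:y1,x0:x1];h=cv2.cvtColor(im,cv2.COLOR_RGB2HSV)
    m=((h[:,:,1]<70)&(h[:,:,2]>110)).astype(np.uint8);m=cv2.morphologyEx(m,cv2.MORPH_CLOSE,np.ones((3,3)))
    k=max(cv2.findContours(m,0,2)[0],key=cv2.contourArea)
    w=np.array([plane(c,u+x0,v+y0,.018)[:2]*1000 for u,v in k[:,0]],np.float32);print(n,cv2.minAreaRect(w))
    print(cv2.boxPoints(cv2.minAreaRect(w)))
```

```text
[[ 0.834  0.048  0.098]
 [ 0.766 -0.132  0.098]
 [ 0.578 -0.129  0.098]
 [ 0.523  0.049  0.098]
 [ 0.674  0.16   0.098]] [[ 0.581 -0.127  0.098]
 [ 0.525  0.055  0.098]
 [ 0.682  0.167  0.098]]
center [ 0.67493227 -0.00081248] post0 ang 17.443766684848605 bin ang -18.556233315151395 res [ 0.0012 -0.0044  0.0014  0.0046 -0.0029 -0.0003  0.0032  0.004  -0.0024
 -0.0045]
twin [ 0.79877588 -0.00843371  0.05      ]
BL [0.88637205 0.18204259 0.208     ]
BR [ 0.83316523 -0.23787155  0.208     ]
FR [ 0.53377477 -0.20190588  0.208     ]
FL [0.59161859 0.22469315 0.208     ]
top ((416.59197998046875, -296.9214172363281), (33.516258239746094, 76.33059692382812), 66.00027465820312)
[[ 374.9101  -296.7077 ]
 [ 444.64172 -327.75385]
 [ 458.27386 -297.13513]
 [ 388.54224 -266.089  ]]
scene ((417.4438171386719, -294.1376647949219), (37.68232345581055, 74.78843688964844), 65.9078140258789)
[[ 375.61594 -296.073  ]
 [ 443.88956 -326.6021 ]
 [ 459.2717  -292.20233]
 [ 390.99808 -261.67322]]
```

Emit:
move_arm(plan=[20,33,0,0,0,8.4,30,20,33,0,0,0,8.4,30,20,33,0,0,0,8.4,30,20,33,0,0,0,8.4,30,20,33,0,0,0,8.4,30,20,33,0,0,0,8.4,30,20,33,0,0,0,8.4,30,20,33,0,0,0,8.4,30,20,33,0,0,0,8.4,30,20,33,0,0,0,8.4,30])

```text
time: 1.15
eef_pos: [0.3588, -0.3245, 0.2311]
tcp_rot: [0.657, 0.754, 0.0, -0.0]
contact_force: [0.8, -0.4, 0.6]
opening: 0.348
finger_force: 0.0
```

Emit:
move_arm(plan=[9,42,0,0,0,8.4,30,9,42,0,0,0,8.4,30,9,42,0,0,0,8.4,30,9,42,0,0,0,8.4,30,9,42,0,0,0,8.4,30,9,42,0,0,0,8.4,30,9,42,0,0,0,8.4,30,9,42,0,0,0,8.4,30,9,42,0,0,0,8.4,30])

```text
time: 2.05
eef_pos: [0.4392, 0.0537, 0.2313]
tcp_rot: [0.057, 0.998, -0.0, 0.0]
contact_force: [0.8, 0.1, -0.1]
opening: 0.353
finger_force: 0.0
```

Emit:
move_arm(plan=[0,0,0,-1,-7.4,0,30,0,0,-20,-1,-7.4,0,30,0,0,-20,-1,-7.4,0,30,0,0,-20,-1,-7.4,0,30,0,0,0,0,0,0,30,0,0,0,0,0,0,30])

```text
time: 2.65
eef_pos: [0.4392, 0.0519, 0.1716]
tcp_rot: [0.058, 0.965, -0.019, 0.256]
contact_force: [-0.4, -0.5, 0.7]
opening: 0.35
finger_force: 0.0
```

Run:
```python
from h import *
s=ctrl.get_state();print(s['time'],s['eef_pos'],s['qpos'],s['opening'],R.from_quat(s['tcp_rot']).as_matrix().round(3))
c=look('wrist','w1.png')
```

```text
2.65 [0.43922568 0.05190925 0.17161742] [-0.10376746 -0.49856756  2.46835393 -0.02494444  0.65229297 -1.53959864] 0.3504821015969154 [[-0.862  0.121  0.492]
 [ 0.101  0.993 -0.066]
 [-0.497 -0.007 -0.868]]
```

View pics/w1.png

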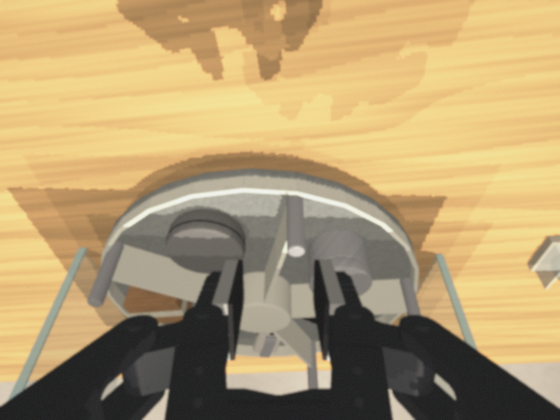

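Wrist view: the front post's top is at (296,251); side posts at about (98,297) and (415,~310). The gripper is straight behind the front post. Measuring and planning the arcs.

Run:
```python
from h import *
c=old('wrist');p=plane(c,296,251,.098);q=plane(c,98,297,.098);print(p,q)
C=np.array([.678,.001]);
for x in(p,q):
    d=x[:2]-C;print(np.hypot(*d),np.degrees(np.arctan2(d[1],d[0]))%360)
```

```text
[0.52092809 0.05557569 0.098     ] [ 0.5687683  -0.12094353  0.098     ]
0.16628316773134946 160.8398752061209
0.16371251786518717 228.14740406425872
```

Emit:
move_arm(plan=[38,9,-3,0,0,0,30,16,-2,-28,0,0,0,30,16,-2,-28,0,0,0,30,16,-2,-28,0,0,0,30,0,0,0,0,0,0,18,0,0,0,0,0,0,18,0,0,0,0,0,0,18], newtons=20)

```text
time: 3.4
eef_pos: [0.5268, 0.0547, 0.0866]
tcp_rot: [0.058, 0.964, -0.019, 0.259]
contact_force: [-0.0, -0.1, -0.2]
opening: 0.209
finger_force: 0.0
```

Emit:
move_arm(plan=[3,9,-2,0,0,0,18,4,9,0,0,0,0,18,4,9,0,0,0,0,18,5,8,0,0,0,0,18,5,8,0,0,0,0,18,6,7,0,0,0,0,18,7,7,0,0,0,0,18,7,7,0,0,0,0,18,0,0,0,0,0,0,18])

```text
time: 4.3
eef_pos: [0.5682, 0.1197, 0.085]
tcp_rot: [0.057, 0.964, -0.019, 0.259]
contact_force: [1.0, 2.8, 1.1]
opening: 0.211
finger_force: 1.4
```

Run:
```python
from h import *
c=look('wrist');t=look('top')
a=cv2.resize(t['color'][95:255,190:350,::-1],(400,400),interpolation=3);b=c['color'][:400,80:480,::-1]
cv2.imwrite('pics/p2.png',np.hstack([b,a]));print(ctrl.get_state()['qpos'])
```

```text
[ 0.07754187  0.0598096   2.2068631  -0.28905119  0.37472779 -1.13174791]
```

View pics/p2.png

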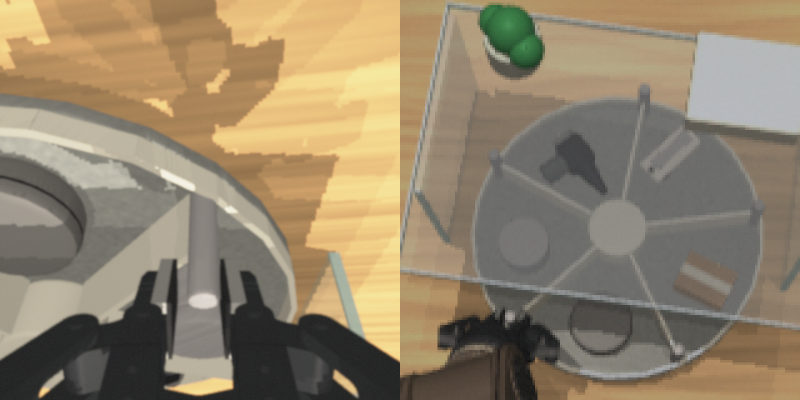

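Post is held between the fingers and the carousel follows. Backing out and going to the next post, seen at top crop (677,352), about (0.530,-0.072).

Emit:
move_arm(plan=[0,0,0,0,0,0,36,-16,2,28,0,0,0,36,-16,2,28,0,0,0,36,-16,2,28,0,0,0,36,-7,-39,0,0,0,0,36,-7,-39,0,0,0,0,36,-7,-39,0,0,0,0,36,-7,-39,0,0,0,0,36,-6,-38,0,0,0,0,36,0,0,0,0,0,0,36])

```text
time: 5.4
eef_pos: [0.4836, -0.0734, 0.1667]
tcp_rot: [0.061, 0.964, -0.021, 0.257]
contact_force: [0.5, -0.3, 0.1]
opening: 0.422
finger_force: 0.0
```

Run:
```python
from h import *
c=look('wrist');print(ctrl.get_state()['qpos'])
cv2.imwrite('pics/w3.png',c['color'][:,:,::-1])
for p in [(.530,-.072,.098)]:print(proj(c,p))
```

```text
[-0.42947037 -0.35193319  2.3847932   0.24732611  0.62016076 -2.04110138]
(np.float64(288.77046612298403), np.float64(224.93898228774927))
```

View pics/w3.png

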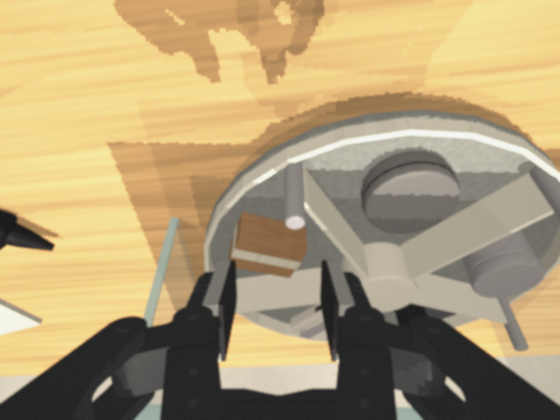

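Emit:
move_arm(plan=[1,9,0,0,0,0,36,16,-2,-28,0,0,0,36,16,-2,-28,0,0,0,36,16,-2,-28,0,0,0,36,0,0,0,0,0,0,18,0,0,0,0,0,0,18,0,0,0,0,0,0,18,0,0,0,0,0,0,18])

```text
time: 6.25
eef_pos: [0.534, -0.0658, 0.0844]
tcp_rot: [0.057, 0.964, -0.019, 0.259]
contact_force: [0.7, 0.4, -0.8]
opening: 0.208
finger_force: 0.4
```

Run:
```python
import numpy as np
a=np.radians(np.linspace(205.2,134.5,19));p=165*np.c_[np.cos(a),np.sin(a)]
print(np.diff(np.round(p),axis=0).astype(int).tolist())
from h import *
s=ctrl.get_state();print(s['eef_pos'],s['opening'],s['contact_force'])
```

```text
[[-5, 10], [-3, 11], [-3, 11], [-3, 11], [-1, 11], [-1, 11], [0, 12], [1, 11], [2, 11], [2, 11], [3, 11], [4, 11], [5, 10], [5, 10], [6, 10], [6, 9], [8, 8], [7, 9]]
[ 0.53396494 -0.06582061  0.08437505] 0.20786854254997186 [ 0.73458188  0.37836551 -0.84507241]
```

Emit:
move_arm(plan=[-5,10,0,0,0,0,18,-3,11,0,0,0,0,18,-3,11,0,0,0,0,18,-3,11,0,0,0,0,18,-1,11,0,0,0,0,18,-1,11,0,0,0,0,18,0,12,0,0,0,0,18,1,11,0,0,0,0,18,2,11,0,0,0,0,18])

```text
time: 7.15
eef_pos: [0.5208, 0.0331, 0.0843]
tcp_rot: [0.058, 0.964, -0.019, 0.259]
contact_force: [-1.0, -0.6, 0.0]
opening: 0.213
finger_force: 0.4
```

Emit:
move_arm(plan=[2,11,0,0,0,0,18,3,11,0,0,0,0,18,4,11,0,0,0,0,18,5,10,0,0,0,0,18,5,10,0,0,0,0,18,6,10,0,0,0,0,18,6,9,0,0,0,0,18,8,8,0,0,0,0,18,7,9,0,0,0,0,18,0,0,0,0,0,0,18])

```text
time: 8.15
eef_pos: [0.5682, 0.1227, 0.085]
tcp_rot: [0.057, 0.964, -0.019, 0.26]
contact_force: [-0.3, -0.1, 0.4]
opening: 0.214
finger_force: 0.0
```

Run:
```python
from h import *
c=look('wrist');t=look('top')
a=cv2.resize(t['color'][95:255,190:350,::-1],(400,400),interpolation=3);b=c['color'][:400,80:480,::-1]
cv2.imwrite('pics/p4.png',np.hstack([b,a]));print(ctrl.get_state()['qpos'])
```

```text
[ 0.08394217  0.06098529  2.20538583 -0.29692125  0.3762945  -1.11881618]
```

View pics/p4.png

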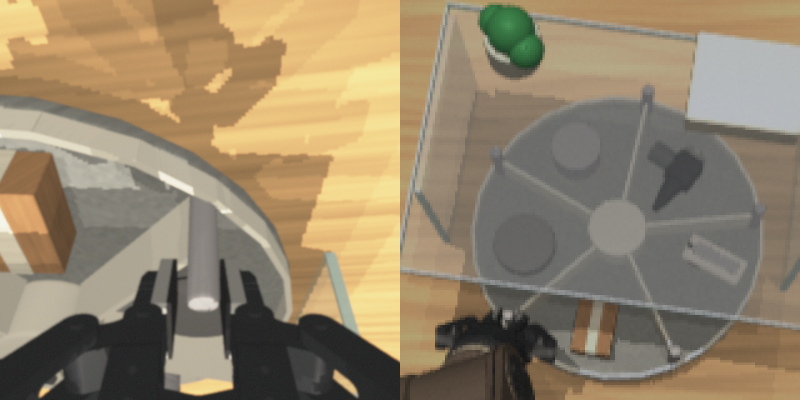

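Emit:
move_arm(plan=[0,0,0,0,0,0,36,-16,2,28,0,0,0,36,-16,2,28,0,0,0,36,-16,2,28,0,0,0,36,-7,-38,0,0,0,0,36,-7,-38,0,0,0,0,36,-7,-38,0,0,0,0,36,-7,-38,0,0,0,0,36,-6,-36,0,0,0,0,36,0,0,0,0,0,0,36])

```text
time: 9.25
eef_pos: [0.4835, -0.0642, 0.1667]
tcp_rot: [0.061, 0.964, -0.021, 0.258]
contact_force: [-0.5, 0.3, 0.3]
opening: 0.421
finger_force: 0.0
```

Run:
```python
from h import *
c=look('wrist');s=ctrl.get_state()
u0,v0=map(int,proj(c,(.528,-.068,.098)));print(u0,v0,s['eef_pos'])
# bright cap blob near prediction
g=cv2.cvtColor(c['color'],cv2.COLOR_RGB2HSV)[v0-30:v0+30,u0-30:u0+30]
m=((g[:,:,1]<25)&(g[:,:,2]>190)).astype(np.uint8)
n,l,st,ce=cv2.connectedComponentsWithStats(m)
for i in range(1,n):
    if st[i,4]>20:u,v=ce[i]+[u0-30,v0-30];print(st[i,4],u,v,plane(c,u,v,.098))
```

```text
280 223 [ 0.48361732 -0.06248313  0.16643044]
177 285.48022598870057 221.29378531073445 [ 0.52616525 -0.06446631  0.098     ]
```

Emit:
move_arm(plan=[0,2,0,0,0,0,36,16,-2,-28,0,0,0,36,16,-2,-28,0,0,0,36,16,-2,-28,0,0,0,36,0,0,0,0,0,0,18,0,0,0,0,0,0,18,0,0,0,0,0,0,18,0,0,0,0,0,0,18])

```text
time: 10.1
eef_pos: [0.533, -0.0638, 0.0844]
tcp_rot: [0.057, 0.964, -0.019, 0.259]
contact_force: [-0.5, 1.3, -0.3]
opening: 0.213
finger_force: 0.4
```

Run:
```python
import numpy as np
a=np.radians(np.linspace(203.3,137,18));p=165*np.c_[np.cos(a),np.sin(a)]
print(np.diff(np.round(p),axis=0).astype(int).tolist())
from h import *
s=ctrl.get_state();print(s['eef_pos'],s['opening'],s['contact_force'])
# shelf yaw from the plate's front edge, top camera
c=old('top');g=cv2.Canny(cv2.cvtColor(c['color'],cv2.COLOR_RGB2GRAY),30,90)
L=cv2.HoughLinesP(g,1,np.pi/720,25,minLineLength=60,maxLineGap=10)
for a in L[:,0]:
    p=plane(c,a[0],a[1],.204);q=plane(c,a[2],a[3],.204);d=(q-p)[:2]
    if 190<a[0]<370 and 95<a[1]<240 : print(a,p[:2].round(3),q[:2].round(3),np.degrees(np.arctan2(d[1],d[0])).round(2))
```

```text
[[-4, 10], [-3, 11], [-3, 11], [-2, 11], [-1, 11], [0, 11], [0, 12], [2, 11], [1, 11], [3, 11], [4, 10], [4, 11], [5, 10], [5, 10], [6, 9], [7, 9], [7, 9]]
[ 0.53301559 -0.06376828  0.08438722] 0.213363354945448 [-0.49828264  1.2896631  -0.33496436]
[208 192 220 126] [0.622 0.178] [0.807 0.153] -7.7
[304 142 364 151] [ 0.762 -0.073] [ 0.738 -0.233] -98.73
[265 223 333 218] [0.541 0.028] [ 0.555 -0.147] -85.35
[309 201 369 205] [ 0.6   -0.085] [ 0.59 -0.24] -93.59
[356 217 365 123] [ 0.558 -0.206] [ 0.818 -0.238] -7.08
[241 101 309 110] [0.88  0.098] [ 0.855 -0.087] -97.82
[196 215 275 236] [0.561 0.206] [0.507 0.002] -104.72
[237 208 354 225] [0.58  0.101] [ 0.537 -0.2  ] -98.12
[351 205 361 117] [ 0.59  -0.194] [ 0.835 -0.228] -7.89
[197 176 212  96] [0.666 0.208] [0.894 0.178] -7.63
[216  97 267 180] [0.892 0.166] [0.656 0.024] -148.87
[285 105 353 113] [ 0.869 -0.022] [ 0.847 -0.207] -96.93
[194 101 259 144] [0.879 0.226] [0.756 0.047] -124.54
```

Emit:
move_arm(plan=[-4,10,0,0,0,0,18,-3,11,0,0,0,0,18,-3,11,0,0,0,0,18,-2,11,0,0,0,0,18,-1,11,0,0,0,0,18,0,11,0,0,0,0,18,0,12,0,0,0,0,18,2,11,0,0,0,0,18,1,11,0,0,0,0,18])

```text
time: 11.0
eef_pos: [0.5232, 0.0351, 0.0846]
tcp_rot: [0.058, 0.964, -0.02, 0.259]
contact_force: [0.0, -0.9, 0.3]
opening: 0.211
finger_force: 0.4
```

Emit:
move_arm(plan=[3,11,0,0,0,0,18,4,10,0,0,0,0,18,4,11,0,0,0,0,18,5,10,0,0,0,0,18,5,10,0,0,0,0,18,6,9,0,0,0,0,18,7,9,0,0,0,0,18,7,9,0,0,0,0,18,0,0,0,0,0,0,18,0,0,0,0,0,0,18])

```text
time: 12.0
eef_pos: [0.564, 0.114, 0.084]
tcp_rot: [0.057, 0.964, -0.019, 0.258]
contact_force: [-0.6, 0.2, 0.2]
opening: 0.213
finger_force: 0.4
```

Run:
```python
from h import *
c=look('wrist');t=look('top');look('scene')
a=cv2.resize(t['color'][95:255,190:350,::-1],(500,500),interpolation=3)
a=np.hstack([a,cv2.resize(c['color'][:,130:430,::-1],(300,420))[:420].copy() if 0 else np.vstack([cv2.resize(c['color'][:,:,::-1],(300,225)),cv2.resize(old('scene')['color'][165:325,165:325,::-1],(300,275))])])
cv2.imwrite('pics/p5.png',a)
```

```text
(no output)
```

View pics/p5.png

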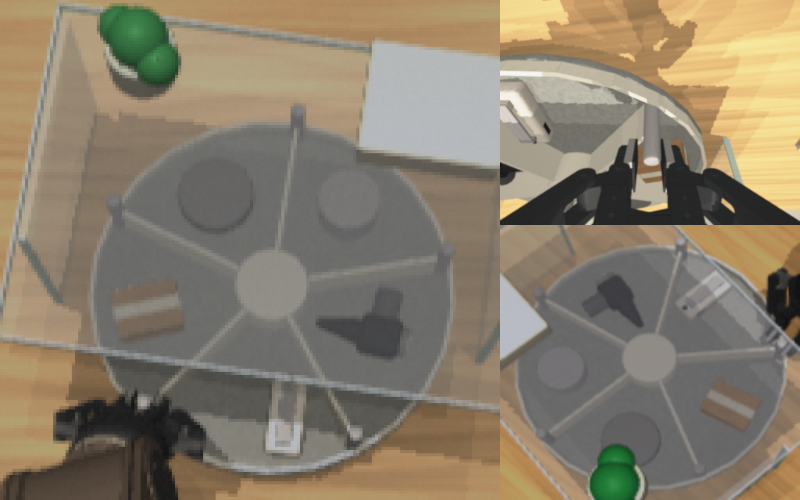

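The bin with the silver twin is now at the front: twin at crop (287,415), posts at (354,437), (444,257), (297,112), (115,205). Checking the angle.

Run:
```python
from h import *
from scipy.optimize import least_squares
t=old('top');s=old('scene')
P=np.array([plane(t,190+x/3.125-.3,95+y/3.125-.3,.098)[:2] for x,y in[(297,112),(444,257),(354,437),(115,205)]])
k=np.array([0,1,2,4])
S=np.array([plane(s,165+(x-500)/300*160,165+(y-225)/275*160,.098)[:2] for x,y in[(681,246),(541,296),(545,435),(700,468)]]); ks=np.array([3-0,2,1,0])
for P,k,n in((P,k,'top'),(S,np.array([2,3,4,5])*-1,'scene')):
    g=lambda q:np.concatenate([P[:,i]-q[i]-.165*[np.cos,np.sin][i](q[2]-k*2*np.pi/5) for i in(0,1)])
    c0=P.mean(0)
    best=min((least_squares(g,[*c0,a]) for a in np.linspace(-3,3,9)),key=lambda r:r.cost)
    print(n,best.x[:2],(np.degrees(best.x[2])%72),np.round(g(best.x),4))
w=old('wrist');p=plane(w,(652-500)/300*560,160/225*420,.098);print('wrist post',p)
for C in[(.675,-.001),(.678,.001),(.680,.003)]:
    d=p[:2]-C;print(np.hypot(*d),np.degrees(np.arctan2(d[1],d[0])))
tw=plane(t,190+287/3.125-.3,95+415/3.125-.3,.05);print(tw)
```

```text
top [0.67493452 0.00119517] 63.34238944120487 [ 0.0027 -0.0029  0.0017 -0.0015  0.0007  0.0027 -0.0005 -0.0028]
scene [0.67942125 0.00759551] 64.19908821529988 [ 0.0044 -0.0001 -0.0028 -0.0015  0.0017  0.0033  0.0001 -0.0051]
wrist post [0.5570968  0.11819494 0.098     ]
0.16765618548304828 134.68784908637136
0.16838122215294124 135.89228163065505
0.16844901015454145 136.85426353140244
[ 0.55889242 -0.01522484  0.05      ]
```

Within about half a degree of front. Leaving the post and going above the streamer.

Emit:
move_arm(plan=[0,0,0,0,0,0,36,0,0,0,0,0,0,36,-16,2,28,0,0,0,36,-16,2,28,0,0,0,36,-16,2,28,0,0,0,36,-11,-41,0,0.65,4.95,0,60,-11,-41,0,0.65,4.95,0,60,-11,-41,0,0,0,-5.8,60,-11,-41,0,0,0,-5.8,60,-11,-41,0,0,0,-5.8,60])

```text
time: 13.15
eef_pos: [0.4595, -0.0867, 0.1663]
tcp_rot: [0.209, 0.963, -0.039, 0.168]
contact_force: [0.3, -0.5, -0.3]
opening: 0.701
finger_force: 0.0
```

Emit:
move_arm(plan=[-11,-41,0,0,0,0,60,-11,-41,0,0,0,0,60,-11,-41,0,0,0,0,60,-11,-41,0,0,0,0,60,-15,-41,0,0,0,0,60,0,0,0,0,0,0,60,0,0,0,0,0,0,60])

```text
time: 13.85
eef_pos: [0.4006, -0.2908, 0.1659]
tcp_rot: [0.208, 0.963, -0.039, 0.168]
contact_force: [-0.4, 0.9, 0.1]
opening: 0.704
finger_force: 0.0
```

Run:
```python
from h import *
c=look('wrist','w6.png');s=ctrl.get_state();M=R.from_quat(s['tcp_rot']).as_matrix();print(s['eef_pos'],s['qpos'],M.round(3))
h=cv2.cvtColor(c['color'],cv2.COLOR_RGB2HSV)
m=((h[:,:,1]<60)&(h[:,:,2]>130)).astype(np.uint8);m=cv2.morphologyEx(m,cv2.MORPH_CLOSE,np.ones((5,5)))
print('pred',proj(c,(.417,-.2955,.018)))
for k in cv2.findContours(m,0,2)[0]:
    if cv2.contourArea(k)>1000:
        print(cv2.boundingRect(k),end=' ')
        w=np.array([plane(c,u,v,.018)[:2]*1000 for u,v in k[:,0]],np.float32);r=cv2.minAreaRect(w);print(r,cv2.boxPoints(r).round().tolist())
```

```text
[ 0.40098498 -0.28969199  0.16575118] [-0.91133096 -0.24097788  2.26698919  0.21355892  0.81674839 -2.18157751] [[-0.858  0.412  0.307]
 [ 0.386  0.911 -0.144]
 [-0.339 -0.005 -0.941]]
pred (np.float64(281.2422992009239), np.float64(150.2268230168762))
(193, 363, 59, 38) ((698.578857421875, -527.0889892578125), (80.1775894165039, 83.51152801513672), 4.898372650146484) [[655.0, -489.0], [662.0, -572.0], [742.0, -565.0], [735.0, -482.0]]
(511, 313, 49, 61) ((794.6138916015625, -110.68513488769531), (145.660888671875, 45.0527229309082), 11.632981300354004) [[719.0, -103.0], [728.0, -147.0], [870.0, -118.0], [861.0, -74.0]]
(257, 95, 46, 92) ((411.7555236816406, -294.4836730957031), (32.859188079833984, 77.54867553710938), 65.95292663574219) [[370.0, -294.0], [440.0, -325.0], [454.0, -295.0], [383.0, -264.0]]
(81, 32, 82, 49) ((309.3173522949219, -364.392578125), (56.926963806152344, 14.155250549316406), 84.98390197753906) [[300.0, -392.0], [314.0, -393.0], [319.0, -337.0], [305.0, -335.0]]
```

View pics/w6.png

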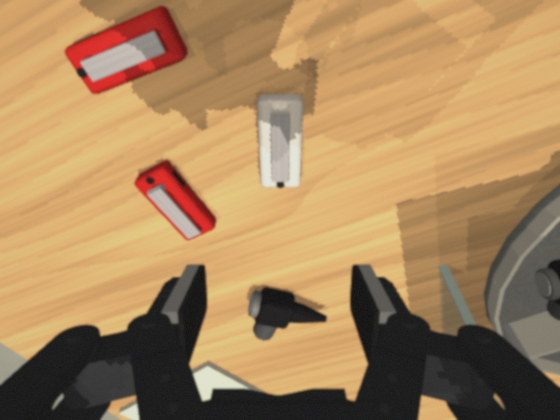

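Silver streamer at (280,141), clip up, between the fingers; reds at left are clear. Descend and grip.

Emit:
move_arm(plan=[0,0,-40,0,0,0,60,0,0,-40,0,0,0,60,0,0,-40,0,0,0,60,0,0,-22,0,0,0,60,0,0,-15,0,0,0,60,0,0,0,0,0,0,60])

```text
time: 14.5
eef_pos: [0.4006, -0.2865, 0.0066]
tcp_rot: [0.206, 0.964, -0.037, 0.166]
contact_force: [-0.1, 0.7, 1.0]
opening: 0.705
finger_force: 0.0
```

Emit:
move_arm(plan=[0,0,0,0,0,0,40,0,0,0,0,0,0,32,0,0,0,0,0,0,28,0,0,0,0,0,0,25,0,0,0,0,0,0,25,0,0,0,0,0,0,25,0,0,0,0,0,0,25], newtons=45)

```text
time: 15.2
eef_pos: [0.4023, -0.2906, 0.0108]
tcp_rot: [0.206, 0.963, -0.039, 0.169]
contact_force: [0.2, 3.6, 7.0]
opening: 0.383
finger_force: 45.5
```

Gripped (45 N, ~33 mm opening). Lift and carry to the front of the bin.

Emit:
move_arm(plan=[0,0,20,0,0,0,25,0,0,40,0,0,0,25,0,0,50,0,0,0,25,0,0,50,0,0,0,25,0,0,0,0,0,0,25])

```text
time: 15.7
eef_pos: [0.4046, -0.2943, 0.1791]
tcp_rot: [0.206, 0.962, -0.045, 0.175]
contact_force: [1.1, -0.5, 0.3]
opening: 0.382
finger_force: 45.1
```

Emit:
move_arm(plan=[9,41,0,0,0,4.1,25,9,41,0,0,0,4.1,25,9,41,0,0,0,4.1,25,9,41,0,0,0,4.0,25,9,41,0,0,0,0,25,9,41,0,0,0,0,25,9,41,0,0,0,0,25,9,41,0,0,0,0,25,0,0,0,0,0,0,25,0,0,0,0,0,0,25])

```text
time: 16.7
eef_pos: [0.4728, 0.039, 0.1684]
tcp_rot: [0.067, 0.983, -0.015, 0.171]
contact_force: [-0.5, 0.0, -0.8]
opening: 0.378
finger_force: 45.2
```

Run:
```python
from h import *
c=look('wrist','w7.png');s=ctrl.get_state();M=R.from_quat(s['tcp_rot']).as_matrix();print(s['eef_pos'],s['finger_force'],s['qpos'],M.round(3))
t=look('top');look('scene')
C=np.array([.677,.002]);f=np.array([-.991,.134]);l=np.array([.134,.991])
for nm,r,y in(('twin',.1145,-.0336),('tgt',.116,.027)):
    print(nm,proj(c,[*(C+r*f+y*l),.048]))
print('posts',[proj(c,[*(C+.165*np.array([np.cos(a),np.sin(a)])),.098]) for a in np.radians([136.3,208.3])])
W=c['color'][:,:,::-1];T=cv2.resize(t['color'][165:245,220:340,::-1],(360,240),interpolation=3);S=cv2.resize(old('scene')['color'][165:265,240:330,::-1],(216,240),interpolation=3)
im=np.zeros((600,800,3),np.uint8);im[:420,:560]=W;im[:240,560:776]=S;im[360:600,440:800]=T
cv2.imwrite('pics/p7.png',im)
```

```text
[0.47282773 0.03789201 0.16851692] 45.18021047115326 [-0.12964977 -0.29948081  2.30640323 -0.01240925  0.78912046 -1.55581796] [[-0.932  0.138  0.335]
 [ 0.128  0.99  -0.053]
 [-0.339 -0.006 -0.941]]
twin (np.float64(227.34916284169262), np.float64(245.58157756160534))
tgt (np.float64(299.048354874185), np.float64(244.4790346617054))
posts [(np.float64(401.95029308865605), np.float64(274.8509118987056)), (np.float64(127.42290566596913), np.float64(273.93423483130897))]
```

View pics/p7.png

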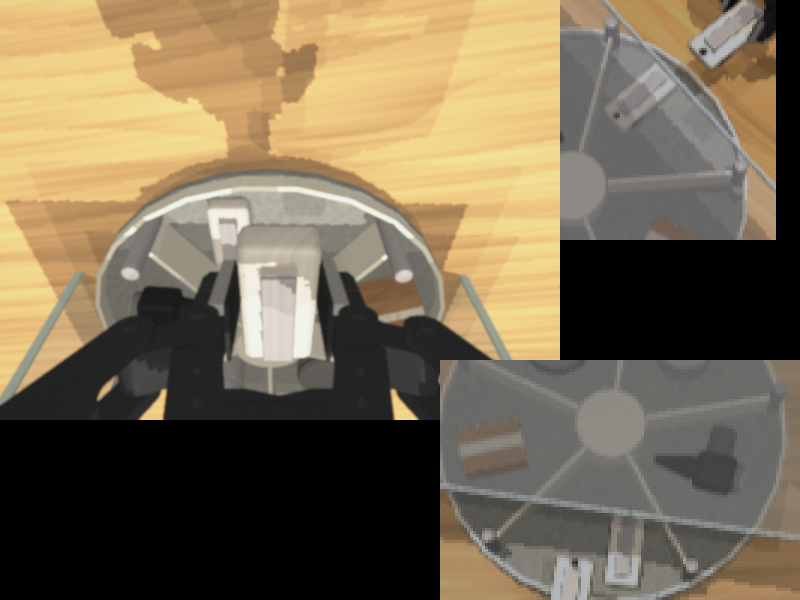

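Streamer is held level (near end at (280,226)), the twin's end is at (228,205), posts at (130,273) and (404,275): bin symmetric about front, matches predictions to about 3 px. Lowering along the tool axis.

Emit:
move_arm(plan=[20,7,-7,0,0,0,25,21,6,-7,0,0,0,25,10,-1,-28,0,0,0,25,10,-1,-28,0,0,0,25,10,-1,-25,0,0,0,25,6,-1,-15,0,0,0,25,0,0,0,0,0,0,25,0,0,0,0,0,0,25])

```text
time: 17.65
eef_pos: [0.5503, 0.0455, 0.0593]
tcp_rot: [0.069, 0.983, -0.015, 0.172]
contact_force: [0.7, -0.2, -0.8]
opening: 0.383
finger_force: 45.2
```

Now 18 mm more, slowly, watching the force.

Emit:
move_arm(plan=[3,0,-5,0,0,0,25,1,0,-4,0,0,0,25,0,0,-3,0,0,0,25,0,0,-2,0,0,0,25,0,0,-2,0,0,0,25,0,0,0,0,0,0,25,0,0,0,0,0,0,25])

```text
time: 18.35
eef_pos: [0.5543, 0.0469, 0.0433]
tcp_rot: [0.068, 0.983, -0.015, 0.172]
contact_force: [-0.4, 0.4, -0.4]
opening: 0.376
finger_force: 45.2
```

Emit:
move_arm(plan=[0,0,-1,0,0,0,25,0,0,0,0,0,0,25,0,0,-1,0,0,0,25,0,0,0,0,0,0,25,0,0,0,0,0,0,25])

```text
time: 18.85
eef_pos: [0.5543, 0.0469, 0.0413]
tcp_rot: [0.068, 0.983, -0.015, 0.172]
contact_force: [0.1, -0.7, -1.0]
opening: 0.379
finger_force: 45.2
```

Emit:
move_arm(plan=[0,0,-1,0,0,0,25,0,0,0,0,0,0,25,0,0,0,0,0,0,25])

```text
time: 19.15
eef_pos: [0.5547, 0.0469, 0.0408]
tcp_rot: [0.068, 0.983, -0.015, 0.172]
contact_force: [-2.4, 0.6, 3.1]
opening: 0.38
finger_force: 45.7
```

Run:
```python
from h import *
s=ctrl.get_state();print(s['eef_pos'],s['contact_force'],s['wrist_torque'])
```

```text
[0.55470888 0.04686663 0.04084972] [-2.43618631  0.63332477  3.05744386] [ 0.02655288  0.32407962 -0.03451184]
```

Emit:
move_arm(plan=[0,0,-1,0,0,0,25,0,0,0,0,0,0,25,0,0,0,0,0,0,25])

```text
time: 19.45
eef_pos: [0.5551, 0.047, 0.0408]
tcp_rot: [0.068, 0.982, -0.015, 0.173]
contact_force: [-5.6, 1.2, 9.6]
opening: 0.38
finger_force: 46.5
```

Run:
```python
from h import *
s=ctrl.get_state();print(s['eef_pos'],s['contact_force'],s['wrist_torque'])
c=look('wrist')
h=cv2.cvtColor(c['color'],cv2.COLOR_RGB2HSV)
# streamer's near edges: white columns profile
for v in range(150,260,8):
    r=h[v,180:360];print(v,''.join('#' if (a[1]<40 and a[2]>170) else '.' for a in r[::3]))
```

```text
[0.55514182 0.04704773 0.04084476] [-5.58433904  1.22398492  9.64297933] [0.13777386 0.56088696 0.01867582]
150 ............................................................
158 ............................................................
166 ............................................................
174 ............................................................
182 ########..#########.#########.##.###.#......................
190 ###.##.###########.#########.####...#..#.#########..........
198 ###########################.#####...#######.#####.#.#.#.####
206 #######################################.#####.#####.#..####.
214 ......................................##########.####.###.##
222 ...................................................#########
230 ......................######################................
238 ....................##########################..............
246 ####................##########################..............
254 .######.............###########################......#######
```

Contact exactly at the predicted height. Ease off and release slowly.

Emit:
move_arm(plan=[0,0,1.5,0,0,0,25,0,0,0,0,0,0,33,0,0,0,0,0,0,35,0,0,0,0,0,0,37,0,0,0,0,0,0,40,0,0,0,0,0,0,42,0,0,0,0,0,0,42,0,0,0,0,0,0,42], newtons=20)

```text
time: 20.3
eef_pos: [0.5544, 0.0469, 0.0408]
tcp_rot: [0.068, 0.983, -0.015, 0.172]
contact_force: [0.5, -0.3, 0.9]
opening: 0.491
finger_force: 0.0
```

Emit:
move_arm(plan=[-3,0,9,0,0,0,42,-7,1,20,0,0,0,42,-10,1,28,0,0,0,42,-14,2,38,0,0,0,42,-14,2,38,0,0,0,42,-30,0,0,0,0,0,42,0,0,0,0,0,0,42])

```text
time: 21.0
eef_pos: [0.4746, 0.0532, 0.1752]
tcp_rot: [0.068, 0.982, -0.015, 0.173]
contact_force: [-0.2, -0.3, -0.3]
opening: 0.493
finger_force: 0.0
```

Run:
```python
from h import *
s=ctrl.get_state();print(s['eef_pos'],s['contact_force'])
c=look('wrist','w8.png')
C=np.array([.677,.002]);f=np.array([-.991,.134]);l=np.array([.134,.991])
h=cv2.cvtColor(c['color'],cv2.COLOR_RGB2HSV)
print('posts',[proj(c,[*(C+.165*np.array([np.cos(a),np.sin(a)])),.098]) for a in np.radians([136.3,208.3])])
for y in(-.0336,.027):
    print('slab corners',[tuple(np.round(proj(c,[*(C+(r)*f+(y+k)*l),.048]))) for r,k in((.154,-.017),(.154,.017),(.078,.017),(.078,-.017))])
m=((h[:,:,1]<35)&(h[:,:,2]>185)).astype(np.uint8)
n,L,st,ce=cv2.connectedComponentsWithStats(m)
for i in range(1,n):
    if st[i,4]>60:print(st[i],ce[i].round(1))
```

```text
[0.47455419 0.05322789 0.17522373] [-0.20610741 -0.30870961 -0.33222708]
posts [(np.float64(379.6426782231606), np.float64(267.04004602025987)), (np.float64(111.09782433983608), np.float64(266.76924651790455))]
slab corners [(np.float64(185.0), np.float64(203.0)), (np.float64(228.0), np.float64(203.0)), (np.float64(235.0), np.float64(269.0)), (np.float64(198.0), np.float64(269.0))]
slab corners [(np.float64(261.0), np.float64(203.0)), (np.float64(304.0), np.float64(203.0)), (np.float64(301.0), np.float64(269.0)), (np.float64(264.0), np.float64(269.0))]
[ 127  180  268   53 2164] [261. 195.]
[ 190  202   44   44 1194] [212.2 219. ]
[ 265  203   41   37 1154] [284.8 220.3]
[109 221  14  10  82] [115.7 225.6]
[106 261  16  11 141] [113.5 265.9]
[374 262  16  12 144] [381.6 268. ]
```

Both slabs lie side by side at the same row (near ends at 202 and 203, columns 190–234 and 265–306). The posts are unmoved and symmetric, and the robot touches nothing.

```bash
python3 -c "
from plant import order;print(order.sign_off())"
```

```text
the job is handed in; nothing more can be done
None
```

I handed the job in at about 21 s of robot time: by camera measurement, the twin's bin faces front to within about 1° and the second streamer clip lies flat, clip side up, beside its twin on the bin floor.

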